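# Open the touch-latch door of the paperwork cabinet

## Robot

A 6-joint arm with a two-finger parallel gripper is mounted at the origin on the work surface. World frame = base frame: x ahead of the robot, y to its left, z up, the work surface at z = 0. Lengths are in m, angles in rad, forces in N, time in s.
With the tool pointing down it reaches from about 0.275 to 0.875 m from the base axis. Payload 12.5 kg.
Tool frame: the origin (TCP) lies between the finger pads; the fingertips stand 17 mm ahead of it and the grasp point (between the pads) lies 2 mm behind it; z points along the fingers, y is the line along which they close (so a half turn about z gives the same grasp; the last joint's range is limited). The gripper opens to 85 mm and grips with 20 to 120 N. Pads are 22 mm wide; open, the fingers measure 114 mm over their backs; the gripper's body (76 mm by 85 mm) begins 54 mm behind the grasp point. The pads swing forward as they close: fully open they stand 13 mm farther back than shut.
Start: joints at [1.073, 0.351, 1.652, -0, 1.139, -0.085], TCP at [0.221, 0.504, 0.248] pointing down, gripper open.
Joint ranges: [-2.75, 2.75], [-0.79, 2.1], [0.01, 2.65], [-1.57, 4.71], [0.07, 3.14], [-2.87, 2.87]. Speed limits (rad/s): [2.22, 2.22, 2.79, 3.14, 3.14, 3.14].

## Interface

Orientations are given as [roll, pitch, yaw] about the fixed x, y, z axes, in that order (R = Rz(yaw) Ry(pitch) Rx(roll)).
In Python, from plant import sensors, cams, r gives the robot as it stands.
- The arm moves only by the tool arm_command, never from a script. Its argument "targets" is one flat list of numbers, 7 for each row, row after row: the closure, from 0 (fully open) to 1 (shut), then the shift along the tool's x, y, z in m, then the turn, a rotation vector about the tool's x, y, z in degrees. In form: [fingers, x, y, z, ax, ay, az, fingers, x, y, z, ax, ay, az, ...]. A call has 1 to 10 rows; each row is the pose to reach, as a shift and turn from the pose commanded when the call began, along the tool's axes at that moment; what a row does not reach only later rows make up. A row lasts 1/8 s, in which the tool goes at most 62.5 mm and 10.7 degrees, less where a joint would pass 70% of its speed; a pose out of reach is approached as far as the arm can. A call with a gripper value outside its range is refused whole. The fingers move at their own pace and stop on an object; "newtons" is the grip in N (left out, the last holds). Time passes only in rows, so rows that repeat a pose let the fingers close. It gives the time, the measured TCP pose, the force, the opening and the grip force at its end, in the units of the state.
- sensors.state(): the state, without advancing time (a new reading comes with each control period).
- cams.snapshot(name): name is "side" or "top" or "wrist"; returns a dict with "pixels" (420x560x3 uint8, blue, green, red), "z_map" (420x560 float32, m along the optical axis (not along the pixel's ray), 0 where there is no reading), "K" (3x3 intrinsics, pixels), "k1" (the pictures are not rectified: a ray, as slopes to the right and down, at radius r is drawn at 1 + k1 r^2 times it, then the intrinsics apply), "rvec" (rotation vector, rad) and "tvec" (3), from world to camera coordinates, as OpenCV has them; the wrist camera has in their place "tool_from_camera" (4x4, takes a point from camera to tool coordinates, whose origin is the TCP and whose axes are the flange's). Camera axes: x right, y down, z forward; pixel columns grow to the right and rows downward; lengths in m; the calibration is good to about 2 mm. A picture is of the moment at which its call begins: read the wrist's pose just before it.
- r.hand_in(): hands the job in; it is judged then, once.
The state is a dict: "clock": time; "qpos": joint angles; "dq": joint speeds; "effort": joint torques, N m; "eef_pos": TCP position; "eef_rot": TCP orientation; "wrist_force": force on the tool from outside, world axes, zero at the start; "wrist_torque": the same for the moment, N m; "gripper_width": opening from 0.0 (shut) to 1.0 (fully open); "gripper_force": force on a finger pad.
Only numpy, scipy, OpenCV 4.12 (cv2) and the standard library are available. Lean on these libraries where they do the work, as an engineer would, in place of code of your own. Each camera call takes 0.05 s, during which the arm holds its last target. There are 200 camera calls.

## Task

Open the left-hand door (left as you face the doors) of the small cabinet on the table. It has no handle: push the door in near its free edge, at the middle of the cabinet, until the touch catch lets go and springs it ajar, then reach a fingertip in behind that edge and swing the door wide open, to about a right angle. Leave the right-hand door shut, and do not shift the cabinet or disturb the mug, the remote control or the phone.

Things in the scene. Friction and masses are not known exactly. Their poses are not given: they have to be found in the camera images.
- cabinet: Loose cabinet, about 5 kg: wood carcass 200 mm deep (its x), 380 wide (y), flat bare top at 222 mm. Origin: centre of underside. +x from doors to back, +y left as one faces the doors. Carcass front edge at x = -100 mm. Two white doors, each 187 wide, 215 high, 16 thick, flush with the top, hinged at the outer sides, meet mid-front with a 3 mm joint; closed, their backs are 5 mm off the carcass.
- left_door (a joint): Angle of the left door (rad): 0 closed in line with the front, -0.028 pressed fully in, about 0.25 ajar, 1.57 square to the front, stop at 1.75. Light hinge friction (0.05 N m) holds it wherever it is left. Its thickness lies in front of the hinge axis, so its back face is in line with the axis at any angle.
- left_hinge (a point): On the left door's hinge axis, on the door's back face, at the height of the door's top edge (222 mm above the table). Fixed to the cabinet at its x = -105 mm, y = +187 mm. The free edge is 185 mm from here.
- left_press (a point): The spot to press: on the outer face of the left door, 165 mm from the hinge axis towards the free edge, 35 mm below the top edge. It moves with the door.
- left_catch (a joint): Stroke (m) of the left door's touch catch, a spring plunger 170 mm from the hinge axis, 135 mm above the table. 0 latched. Pressing the door (about 7 N at left_press) drives it in; past -0.0035 it unlocks, at -0.005 the door is at its stop. Let go, it springs out to 0.040 in about 0.5 s, leaving some 45 mm from carcass to door back, open from above. A shorter press leaves it latched.
- right_door (a joint): Angle of the right door (rad), 0 closed; the mirror image of the left one, with a catch of its own. To stay shut.
- right_catch (a joint): Stroke of the right door's touch catch (m), 0 latched, 0.040 released. To stay latched.
- mug: Loose white ceramic mug, 84 mm across, 92 mm high, handle on its +y side; origin at the centre of its underside. Stands on the table in front of the right half of the cabinet, clear of the left door's swing. To be left alone.
- remote: Loose black remote control, 155 x 42 x 18 mm, long axis its x; origin at the centre of its underside. Lies on the table in front of the right half of the cabinet, clear of the left door's swing. To be left alone.
- phone: Loose dark phone lying flat, 148 x 72 x 9 mm, long axis its x; origin at the centre of its underside. On the table to the left of the cabinet. To be left alone.

How it is judged:
On the way, in this order (a step that is already met when the one before it is completed fails the run):
1. the left door's catch is pressed home and lets go, and the door stands ajar (value of joint left_catch above 0.03 m and value of joint left_door between 0.15 and 0.6 rad), for 0.2 s.
2. the left door is swung wide open (value of joint left_door above 1.25 rad), for 0.1 s.
At the end, for the whole second after the job is handed in: The left door stands still, open at least 72 degrees (1.25 rad); the right door is shut (under 0.04 rad) with its catch still latched; the cabinet is within 25 mm of where it stood, and the mug, remote and phone within 20 mm (value of joint left_door above 1.25 rad and velocity of joint left_door between -0.05 and 0.05 rad/s and value of joint right_door below 0.04 rad and value of joint right_catch below 0.005 m and distance of each of cabinet, left_hinge from where it was at the start of the episode below 0.025 m and distance of each of mug, remote, phone from where it was at the start of the episode below 0.02 m); the robot touches nothing.
It fails at once if the right door's catch is released (value of joint right_catch above 0.01 m).
It fails at once if the cabinet is shifted (more than 25 mm) or lifted (more than 10 mm) (distance of any of cabinet, left_hinge from where it was at the start of the episode above 0.025 m or height (world z) of cabinet above 0.01 m).
It fails at once if the mug, the remote or the phone is pushed away, picked up or tipped (distance of any of mug, remote, phone from where it was at the start of the episode above 0.03 m or angle between mug's own z axis and vertical above 0.4 rad).
It also fails if it takes over 51 s, if anything falls off the work surface, if the arm or the gripper's body presses on something with over 40 N, if the wrist force passes 120 N, or if a joint passes its speed limit or range.

## Working session

There is one attempt and no reset: what is moved stays moved. The work goes in short steps, Python scripts to look and compute and a tool call to move; the robot and the scene stay as the last step left them, time stands still between calls to the robot, and variables do not carry over. Pictures are saved under pics/ and viewed, at most 10 in all, crops included, and the job is handed in when it is done.

Besides the shell and the picture viewer there is one more tool, called after "Emit:" as name(argument=value, ...) on one line, values as JSON. arm_command: Moves the arm, as the interface text tells. Its arguments: {"type":"object","properties":{"targets":{"type":"array","items":{"type":"number"}},"newtons":{"type":"number"}},"required":["targets"]}

```bash
ls; mkdir -p pics
cat > h.py <<'E'
import numpy as np, cv2
from plant import sensors, cams, r
def save(n,f):
    s=cams.snapshot(n); cv2.imwrite('pics/'+f,s['pixels']); np.savez('/tmp/'+f+'.npz',**{k:v for k,v in s.items()}); return s
def world(s,u,v,z=None):
    """pixel -> world point; with z: ray intersect plane z, else depth"""
    K=s['K'];k1=float(s['k1'])
    d=np.array([(u-K[0,2])/K[0,0],(v-K[1,2])/K[1,1]]);p=d.copy()
    for _ in range(20): p=d/(1+k1*(p@p))
    R=cv2.Rodrigues(np.asarray(s['rvec'],float))[0];t=np.asarray(s['tvec'],float).ravel()
    ray=np.array([p[0],p[1],1.])
    c=-R.T@t; w=R.T@ray
    D=(z-c[2])/w[2] if z is not None else float(s['z_map'][int(v),int(u)])
    return c+D*w
E
python3 - <<'E'
from h import *
for n in('top','side'):
    s=save(n,n+'1.png'); print(n,s['K'].tolist(),s['k1'],s['tvec'],s['rvec'])
print(sensors.state())
E
```

```text
pics
top [[487.66467107566507, 0.0, 291.53551807119146], [0.0, 487.66467107566507, 203.2804089618174], [0.0, 0.0, 1.0]] -0.03597746879409718 [0.05248456 0.6161649  1.21968864] [ 2.08890317 -2.1455348   0.19674612]
side [[380.56493448985873, 0.0, 279.88537052268714], [0.0, 380.56493448985873, 202.52728714077733], [0.0, 0.0, 1.0]] -0.090730246805599 [-0.55546683  0.26251014  0.81998299] [ 2.14839936 -0.37055328  0.22721138]
{'clock': 0.1, 'qpos': array([ 1.07340894e+00,  3.51156908e-01,  1.65232500e+00, -1.32533685e-05,
        1.13910241e+00, -8.46010250e-02]), 'dq': array([ 0.00068583, -0.00036674, -0.00363534,  0.00025028, -0.00210728,
       -0.00138162]), 'effort': array([ 6.80484645e-04, -5.06821561e+01, -2.91881150e+01, -4.09693382e-05,
        2.56411258e-03,  4.56674775e-05]), 'eef_pos': array([0.22049287, 0.50357904, 0.24783953]), 'eef_rot': array([-3.14060352e+00, -7.18063348e-05,  2.72881180e+00]), 'wrist_force': array([ 0.04411304,  0.66937405, -0.34697072]), 'wrist_torque': array([ 0.01217547, -0.00028238,  0.06179007]), 'gripper_force': 0.0, 'gripper_width': 0.9983336491915982}
```

View pics/top1.png

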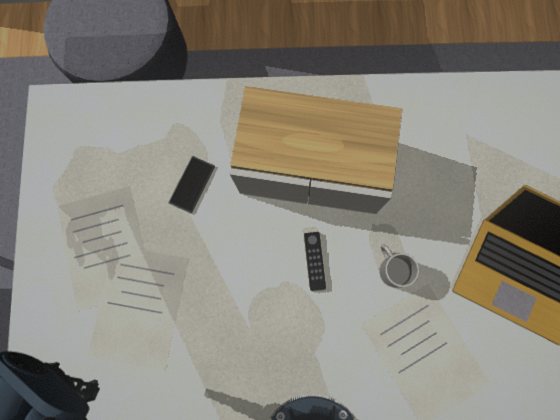

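View pics/side1.png

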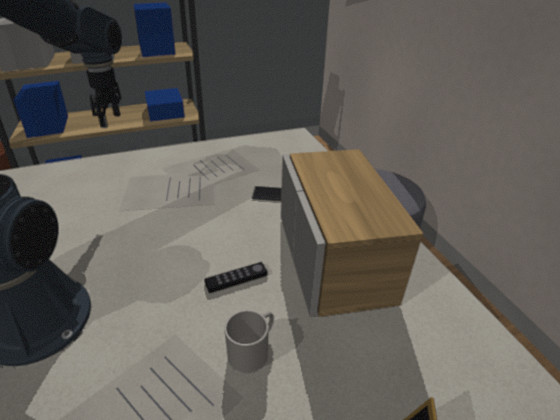

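The top view shows the cabinet top with its back corners near (244,87) and (402,108). The white strip of door tops runs from about (232,168) to (392,190), with the joint near (310,180). The remote is near (315,262), the mug near (400,268) and the phone near (192,185). Next I'll enlarge the cabinet.

Run:
```python
from h import *
im=cv2.imread('pics/top1.png'); cv2.imwrite('pics/c1.png',cv2.resize(im[75:219,222:414],None,fx=4,fy=4,interpolation=cv2.INTER_CUBIC))
s=np.load('/tmp/top1.png.npz')
for n,u,v,z in [('BL',244,87,.222),('BR',402,108,.222),('FL',232,168,.222),('FR',392,190,.222),('joint',310,180,.222),('remote',315,232,.018),('remote',318,291,.018),('mug',400,268,.092),('ph',192,185,.009)]: print(n,world(s,u,v,z).round(4))
```

```text
BL [0.8735 0.1421 0.222 ]
BR [ 0.8091 -0.2332  0.222 ]
FL [0.673  0.1713 0.222 ]
FR [ 0.6104 -0.196   0.222 ]
joint [ 0.6392 -0.0087  0.222 ]
remote [ 0.5454 -0.0246  0.018 ]
remote [ 0.3894 -0.0271  0.018 ]
mug [ 0.4393 -0.2301  0.092 ]
ph [0.6862 0.3094 0.009 ]
```

View pics/c1.png

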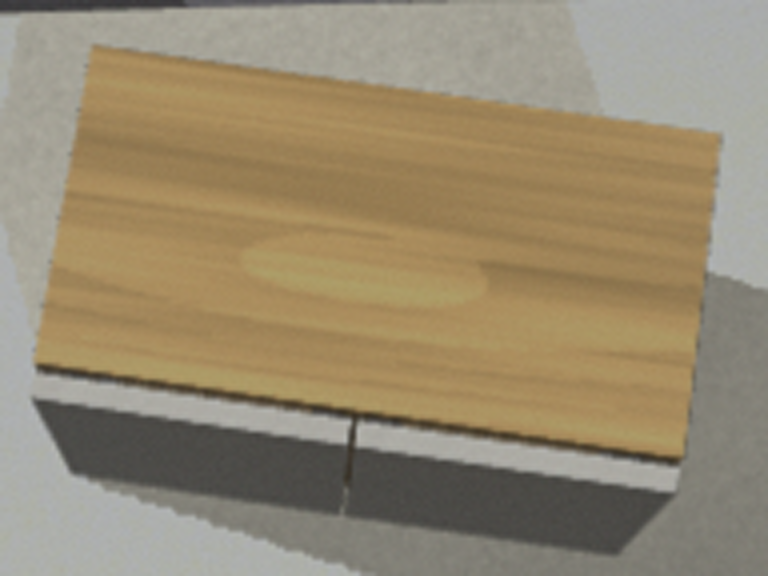

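Enlarged crop (4x, offset 222,75), in crop pixels:
- Carcass corners: BL (92,45), BR (721,134), FL (38,365), FR (684,459).
- Door front top edge: (33,399) to (676,493), with the joint at (351,445).

Next I'll fit the pose to these.

```bash
cat >> h.py <<'E'
def fit():
    s=np.load('/tmp/top1.png.npz')
    px=[(92,45),(721,134),(38,365),(684,459),(33,399),(676,493),(351,445)]
    P=np.array([(100,190),(100,-190),(-100,190),(-100,-190),(-121,188.5),(-121,-188.5),(-121,0)])/1e3
    W=np.array([world(s,222-.375+u/4,75-.375+v/4,.222)[:2] for u,v in px])
    pc,wc=P.mean(0),W.mean(0);H=(P-pc).T@(W-wc);th=np.arctan2(H[0,1]-H[1,0],H[0,0]+H[1,1])
    R=np.array([[np.cos(th),-np.sin(th)],[np.sin(th),np.cos(th)]]);t=wc-R@pc
    return R,t,th,(P@R.T+t-W)
E
python3 - <<'E'
from h import *
R,t,th,e=fit();print(t,th,(e*1e3).round(1).tolist())
hp=lambda x,y:(R@np.array([x,y])/1e3+t).round(4)
print('hinge',hp(-105,187),'press',hp(-121,22),'free back',hp(-105,2), 'fwd',R[:,0])
st=sensors.state();from scipy.spatial.transform import Rotation as Ro
print(Ro.from_euler('xyz',st['eef_rot']).as_matrix().round(4))
s=np.load('/tmp/top1.png.npz')
for u,v in[(320,130),(280,110)]:print(world(s,u,v))
E
```

```text
[ 0.74396005 -0.0289467 ] -0.17685102615147685 [[-0.5, -0.1], [0.2, -0.7], [0.8, 2.4], [0.3, -0.8], [0.2, 1.7], [-0.4, -1.5], [-0.5, -0.9]]
hinge [0.6735 0.1736] press [0.6287 0.014 ] free back [ 0.6409 -0.0085] fwd [ 0.98440257 -0.17593059]
[[-9.160e-01  4.012e-01 -5.000e-04]
 [ 4.012e-01  9.160e-01 -9.000e-04]
 [ 1.000e-04 -1.000e-03 -1.000e+00]]
[ 0.76054198 -0.03641328  0.2191568 ]
[0.81280917 0.05687676 0.22053529]
```

```bash
cat >> h.py <<'E'
from scipy.spatial.transform import Rotation as Ro
def rel(*pts):
    "for cabinet points (x,y mm, z mm world): shift in tool axes, and tool z turn to bring tool y along cabinet y"
    R,t,th,_=fit();st=sensors.state();M=Ro.from_euler('xyz',st['eef_rot']).as_matrix();p=st['eef_pos']
    c=(R.T@(p[:2]-t)*1e3).round(1);print('TCP cab',c,'z',p[2].round(4),'F cab',(R.T@st['wrist_force'][:2]).round(2),st['wrist_force'][2].round(2),'t',st['clock'])
    T=np.eye(3);T[:2,1]=R[:,1];T[:2,0]=-R[:,0];T[2,2]=-1
    print('turn',np.degrees(Ro.from_matrix(M.T@T).as_rotvec()).round(2),'q',st['qpos'].round(2))
    for x,y,z in pts:
        w=np.r_[R@np.array([x,y])/1e3+t,z/1e3]; print((x,y,z),(M.T@(w-p)).round(4))
E
python3 -c "
from h import *
rel((-180,22,250),(-180,22,187),(-150,22,187))"
```

```text
TCP cab [-609.   432.1] z 0.2478 F cab [-0.07  0.67] -0.35 t 0.1
turn [-6.000e-02 -1.000e-02 -1.352e+01] q [ 1.07  0.35  1.65 -0.    1.14 -0.08]
(-180, 22, 250) [-0.513  -0.2985 -0.0019]
(-180, 22, 187) [-0.513  -0.2984  0.0611]
(-150, 22, 187) [-0.5421 -0.2914  0.0611]
```

Emit:
arm_command(targets=[1, -0.05, -0.03, 0, 0, 0, -2, 1, -0.1, -0.06, 0, 0, 0, -4, 1, -0.15, -0.09, 0, 0, 0, -6, 1, -0.2, -0.12, 0, 0, 0, -8, 1, -0.25, -0.15, 0, 0, 0, -10, 1, -0.3, -0.18, 0, 0, 0, -12, 1, -0.35, -0.21, 0, 0, 0, -13.5, 1, -0.4, -0.24, 0, 0, 0, -13.5, 1, -0.45, -0.27, 0, 0, 0, -13.5, 1, -0.49, -0.295, 0.02, 0, 0, -13.5], newtons=60)

```text
clock: 1.35
eef_pos: [0.5527, 0.0349, 0.2289]
eef_rot: [3.141, 0.002, 2.963]
wrist_force: [0.2, 0.6, 0.4]
gripper_width: -0.001
gripper_force: 0.0
```

```bash
python3 -c "
from h import *
rel((-180,22,187),(-140,22,187))"
```

```text
TCP cab [-199.5   29.3] z 0.2289 F cab [0.09 0.62] 0.37 t 1.35
turn [ 0.02  0.14 -0.07] q [-0.02  0.38  1.66 -0.    1.1  -1.41]
(-180, 22, 187) [-0.0194 -0.0072  0.042 ]
(-140, 22, 187) [-0.0594 -0.0072  0.0421]
```

Emit:
arm_command(targets=[1, -0.01, -0.007, 0.03, 0, 0, 0, 1, -0.02, -0.007, 0.042, 0, 0, 0, 1, -0.04, -0.007, 0.042, 0, 0, 0, 1, -0.04, -0.007, 0.042, 0, 0, 0])

```text
clock: 1.85
eef_pos: [0.59, 0.0236, 0.1865]
eef_rot: [3.141, 0.001, 2.965]
wrist_force: [-1.3, 0.1, 0.5]
gripper_width: -0.002
gripper_force: 0.0
```

```bash
python3 -c "
from h import *
rel((-132,22,187))
s=save('side','side2.png');im=s['pixels'];cv2.imwrite('pics/c2.png',cv2.resize(im[60:260,200:440],None,fx=3,fy=3))"
```

```text
TCP cab [-160.8   24.6] z 0.1865 F cab [-1.26 -0.16] 0.46 t 1.85
turn [0.01 0.03 0.01] q [-0.04  0.49  1.6   0.    1.05 -1.43]
(-132, 22, 187) [-0.0288 -0.0026 -0.0005]
```

View pics/c2.png

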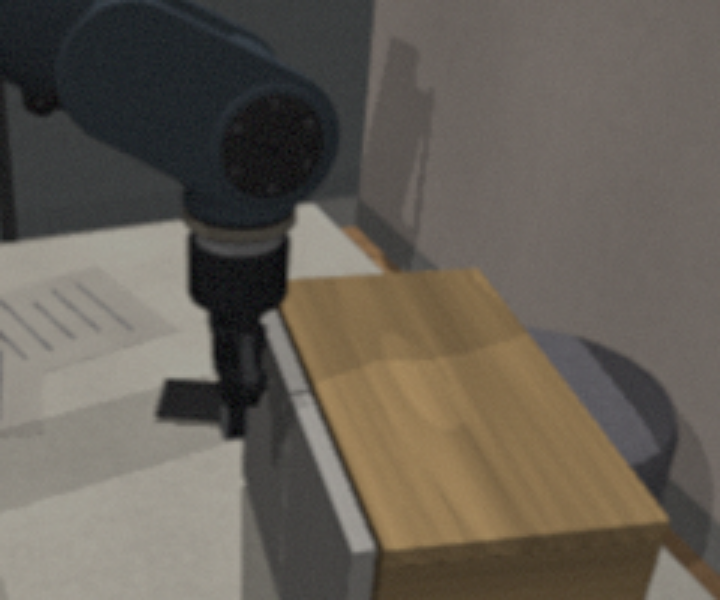

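The closed fingertips (about (234,435)) hang just in front of the left door, near its free edge; the joint is at (302,392). The knuckles are wider than the tips, so I'll press with only the tips.

Emit:
arm_command(targets=[1, 0, -0.002, -0.012, 0, 0, 0, 1, -0.008, -0.002, -0.012, 0, 0, 0, 1, -0.014, -0.002, -0.012, 0, 0, 0, 1, -0.014, -0.002, -0.012, 0, 0, 0, 1, -0.014, -0.002, -0.012, 0, 0, 0])

```text
clock: 2.52
eef_pos: [0.6025, 0.0186, 0.198]
eef_rot: [-3.142, -0.001, 2.964]
wrist_force: [0.0, 0.5, 0.4]
gripper_width: 0.0
gripper_force: 0.0
```

```bash
python3 -c "
from h import *
rel((-132,22,199))"
```

```text
TCP cab [-147.6   22. ] z 0.198 F cab [-0.07  0.53] 0.35 t 2.525
turn [-0.   -0.04 -0.02] q [-0.05  0.5   1.56  0.    1.08 -1.44]
(-132, 22, 199) [-0.0156  0.     -0.001 ]
```

Emit:
arm_command(targets=[1, -0.006, 0, 0, 0, 0, 0, 1, -0.012, 0, 0, 0, 0, 0, 1, -0.014, 0, 0, 0, 0, 0, 1, -0.014, 0, 0, 0, 0, 0, 1, -0.014, 0, 0, 0, 0, 0])

```text
clock: 3.15
eef_pos: [0.6162, 0.0162, 0.1981]
eef_rot: [-3.141, -0.001, 2.964]
wrist_force: [-3.3, -0.4, -1.0]
gripper_width: 0.002
gripper_force: 0.0
```

Emit:
arm_command(targets=[1, -0.001, 0, 0, 0, 0, 0, 1, -0.002, 0, 0, 0, 0, 0, 1, -0.002, 0, 0, 0, 0, 0, 1, -0.002, 0, 0, 0, 0, 0])

```text
clock: 3.65
eef_pos: [0.6179, 0.0157, 0.1981]
eef_rot: [-3.141, -0.001, 2.964]
wrist_force: [-5.6, 0.3, 0.5]
gripper_width: -0.003
gripper_force: 0.0
```

Emit:
arm_command(targets=[1, -0.001, 0, 0, 0, 0, 0, 1, -0.002, 0, 0, 0, 0, 0, 1, -0.002, 0, 0, 0, 0, 0])

```text
clock: 4.03
eef_pos: [0.6198, 0.0153, 0.1981]
eef_rot: [-3.141, -0.002, 2.964]
wrist_force: [-6.5, -0.9, 1.2]
gripper_width: 0.002
gripper_force: 0.0
```

Emit:
arm_command(targets=[1, -0.001, 0, 0, 0, 0, 0, 1, -0.001, 0, 0, 0, 0, 0])

```text
clock: 4.28
eef_pos: [0.6205, 0.0151, 0.1981]
eef_rot: [-3.141, -0.002, 2.965]
wrist_force: [-8.9, -1.0, 2.0]
gripper_width: 0.001
gripper_force: 0.0
```

Emit:
arm_command(targets=[1, -0.001, 0, 0, 0, 0, 0, 1, -0.001, 0, 0, 0, 0, 0])

```text
clock: 4.53
eef_pos: [0.6206, 0.0151, 0.198]
eef_rot: [-3.141, -0.005, 2.965]
wrist_force: [-14.4, 0.2, 5.0]
gripper_width: -0.004
gripper_force: 0.0
```

Emit:
arm_command(targets=[1, 0.04, 0, 0, 0, 0, 0, 1, 0.09, 0, 0, 0, 0, 0, 1, 0.1, 0, -0.03, 0, 0, 0, 1, 0.1, 0, -0.06, 0, 0, 0, 1, 0.1, 0, -0.06, 0, 0, 0, 1, 0.1, 0, -0.06, 0, 0, 0])

```text
clock: 5.28
eef_pos: [0.5239, 0.0327, 0.2577]
eef_rot: [-3.142, -0.0, 2.964]
wrist_force: [-0.3, 0.4, -0.2]
gripper_width: 0.002
gripper_force: 0.0
```

```bash
python3 -c "
from h import *
rel((-122,24,262),(-122,24,212))
s=save('top','top3.png');im=s['pixels'];cv2.imwrite('pics/c3.png',cv2.resize(im[75:239,212:424],None,fx=3.6,fy=3.6,interpolation=2))"
```

```text
TCP cab [-227.5   22. ] z 0.2577 F cab [-0.35  0.3 ] -0.24 t 5.275
turn [-0.   -0.   -0.02] q [-0.03  0.3   1.7  -0.    1.14 -1.42]
(-122, 24, 262) [-0.1055  0.0021 -0.0043]
(-122, 24, 212) [-0.1055  0.0021  0.0457]
```

View pics/c3.png

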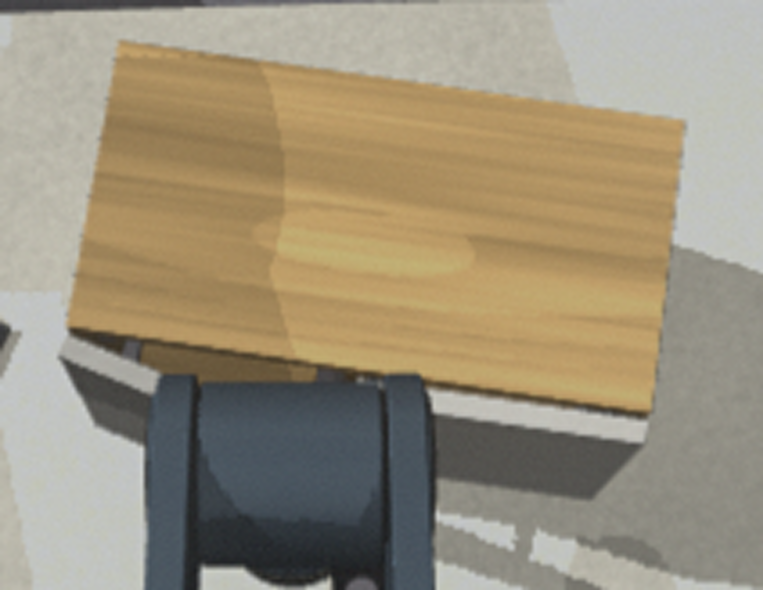

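The door stands ajar, with its strip angled from (60,355) and the plunger visible in the gap near (335,375). The cabinet has not moved. Next I'll put the fingertip into the gap from above.

Emit:
arm_command(targets=[1, -0.05, 0.002, -0.005, 0, 0, 0, 1, -0.1, 0.002, -0.005, 0, 0, 0, 1, -0.105, 0.002, -0.005, 0, 0, 0, 1, -0.105, 0.002, -0.005, 0, 0, 0, 1, -0.105, 0.002, 0.01, 0, 0, 0, 1, -0.105, 0.002, 0.02, 0, 0, 0, 1, -0.105, 0.002, 0.03, 0, 0, 0, 1, -0.105, 0.002, 0.04, 0, 0, 0, 1, -0.105, 0.002, 0.045, 0, 0, 0, 1, -0.105, 0.002, 0.045, 0, 0, 0])

```text
clock: 6.58
eef_pos: [0.6276, 0.0162, 0.213]
eef_rot: [-3.142, -0.0, 2.964]
wrist_force: [0.9, -0.2, 0.2]
gripper_width: 0.002
gripper_force: 0.0
```

```bash
python3 -c "
from h import *
# finger centre path: radius rr along door from hinge, off = centre behind back face
pts=[]
for a,rr in [(.3,162),(.45,162),(.6,160),(.75,160),(.9,158),(1.05,155),(1.2,155),(1.35,155),(1.5,155)]:
    off=17; c,s=np.cos(a),np.sin(a)
    # door dir (-s,-c), back normal (into cabinet side) (c,-s)
    pts.append((round(-105-s*rr+off*c),round(187-c*rr-off*s),212))
rel(*pts)
s=save('side','side4.png');im=s['pixels'];cv2.imwrite('pics/c4.png',cv2.resize(im[60:260,200:440],None,fx=3,fy=3))"
```

```text
TCP cab [-122.5   24. ] z 0.213 F cab [ 0.89 -0.03] 0.18 t 6.575
turn [-0.   -0.03 -0.02] q [-0.05  0.53  1.47 -0.    1.14 -1.44]
(-137, 27, 212) [0.0145 0.003  0.001 ]
(-160, 34, 212) [0.0375 0.01   0.001 ]
(-181, 45, 212) [0.0585 0.021  0.001 ]
(-202, 58, 212) [0.0795 0.034  0.001 ]
(-218, 75, 212) [0.0955 0.051  0.001 ]
(-231, 95, 212) [0.1085 0.071  0.001 ]
(-243, 115, 212) [0.1205 0.091  0.001 ]
(-253, 136, 212) [0.1305 0.112  0.001 ]
(-258, 159, 212) [0.1355 0.135  0.001 ]
```

View pics/c4.png

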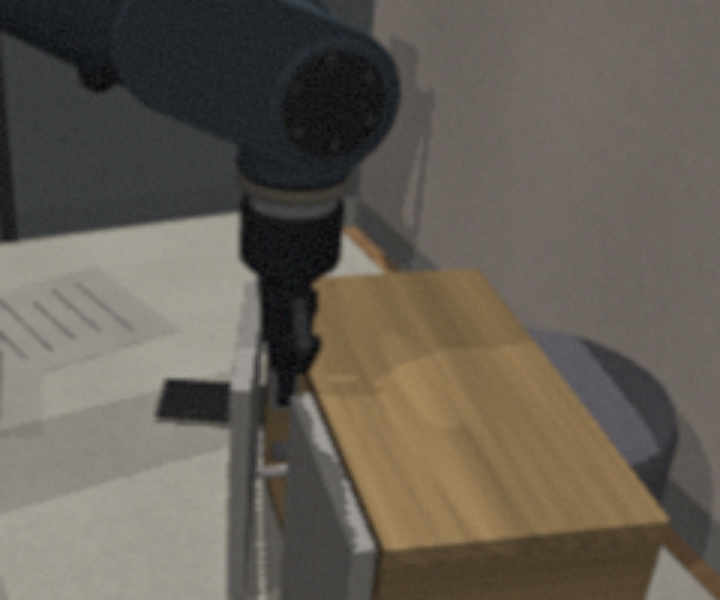

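The fingertip is in the gap, behind the left door's free edge at about (285,395), clear of both doors and the carcass. Now I'll swing the door.

Emit:
arm_command(targets=[1, 0.007, 0.001, 0, 0, 0, 0, 1, 0.015, 0.003, 0, 0, 0, 0, 1, 0.026, 0.006, 0, 0, 0, 0, 1, 0.037, 0.01, 0, 0, 0, 0, 1, 0.048, 0.015, 0, 0, 0, 0, 1, 0.058, 0.021, 0, 0, 0, 0, 1, 0.069, 0.027, 0, 0, 0, 0, 1, 0.079, 0.034, 0, 0, 0, 0, 1, 0.088, 0.042, 0, 0, 0, 0, 1, 0.095, 0.051, 0, 0, 0, 0])

```text
clock: 7.88
eef_pos: [0.5426, 0.0837, 0.2133]
eef_rot: [-3.141, -0.0, 2.964]
wrist_force: [0.7, -0.3, 0.4]
gripper_width: -0.003
gripper_force: 0.3
```

Emit:
arm_command(targets=[1, 0.007, 0.01, 0, 0, 0, 0, 1, 0.013, 0.02, 0, 0, 0, 0, 1, 0.019, 0.03, 0, 0, 0, 0, 1, 0.025, 0.04, 0, 0, 0, 0, 1, 0.03, 0.05, 0, 0, 0, 0, 1, 0.035, 0.061, 0, 0, 0, 0, 1, 0.038, 0.072, 0, 0, 0, 0, 1, 0.04, 0.084, 0, 0, 0, 0, 1, 0.04, 0.088, 0, 0, 0, 0, 1, 0.04, 0.088, 0, 0, 0, 0])

```text
clock: 9.12
eef_pos: [0.5193, 0.177, 0.2132]
eef_rot: [3.142, -0.0, 2.965]
wrist_force: [0.0, -0.2, -0.4]
gripper_width: 0.003
gripper_force: 0.0
```

```bash
python3 -c "
from h import *
rel((-258,159,212))
s=save('side','side5.png')"
```

```text
TCP cab [-257.4  163.2] z 0.2132 F cab [ 0.06 -0.18] -0.39 t 9.125
turn [ 0. -0.  0.] q [ 0.24  0.39  1.69  0.    1.06 -1.15]
(-258, 159, 212) [ 0.0006 -0.0042  0.0012]
```

View pics/side5.png

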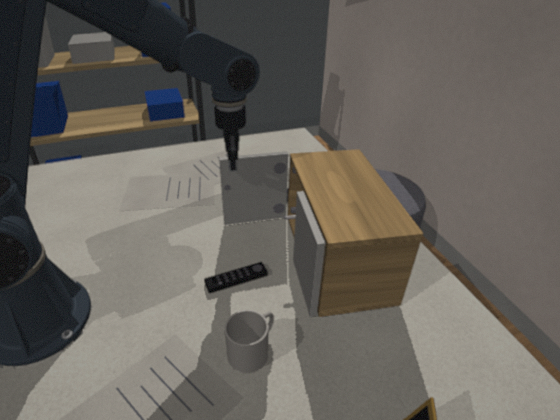

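The left door stands about square to the front (220–288, 155–223), with the finger at its inner face near (233,168). The right door is shut, and the mug and remote are in place. Now I'll move the finger off the door and lift it away.

Emit:
arm_command(targets=[1, 0, -0.015, 0, 0, 0, 0, 1, 0, -0.03, 0, 0, 0, 0, 1, 0, -0.03, -0.03, 0, 0, 0, 1, 0, -0.03, -0.08, 0, 0, 0, 1, 0.05, -0.03, -0.1, 0, 0, 0, 1, 0.1, -0.03, -0.1, 0, 0, 0, 1, 0.15, -0.03, -0.1, 0, 0, 0, 1, 0.15, -0.03, -0.1, 0, 0, 0, 1, 0.15, -0.03, -0.1, 0, 0, 0])

```text
clock: 10.3
eef_pos: [0.3667, 0.1732, 0.3136]
eef_rot: [3.141, 0.001, 2.964]
wrist_force: [-0.7, 0.2, 0.0]
gripper_width: 0.002
gripper_force: 0.0
```

```bash
python3 -c "
from h import *
s=save('top','top6.png')"
```

```text
(no output)
```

View pics/top6.png

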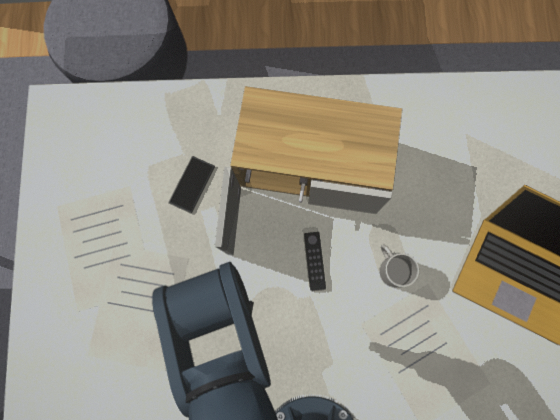

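The left door runs from (236,168) to about (225,252), parallel to the cabinet's sides, so it is at about a right angle. The cabinet, mug, remote and phone are where they were, and the arm is clear.

```bash
python3 -c "
from h import *
print(r.hand_in())"
```

```text
the job is handed in; nothing more can be done
None
```

The left door is open to about a right angle and the right door is still shut. The last picture shows the cabinet, mug, remote and phone where they were; the job is handed in, but no verdict came back.

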